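# Isolate the pop-up power tower and hold it up at its second stop

## Task

The pop-up power tower in the worktop has to be drawn right out for inspection. First make it dead: flip the lever of its isolator over from the red mark to the green mark. Then press and release the round button in the tower's cap so that the tower pops up to its first stop, take hold of the cap, pull the tower all the way up to its second stop and finish holding it there, because it sinks back if let go; leave the things standing around where they are.

Things in the scene. Friction and masses are not known exactly. Their poses are not given: they have to be found in the camera images.
- tower: Flange of the pop-up power tower, fixed in the worktop: steel plate 98 x 98 x 5 mm with the square black cap in its middle. Origin: middle of its underside, on the worktop; x, y along its sides, z up. The tower telescopes straight up out of it: cap on a 38 mm square dark core, core in a 46 mm square white sleeve, sleeve in the flange; all turned alike.
- tower_cap: Square black cap of the tower, 50 x 50 x 18 mm. Origin: middle of its top face, 10 mm above the worktop when stowed (5 mm above the flange), 65 mm at the first stop, 130 mm at the second; axes as the flange's. Once up, grip it by two facing sides, some 9 mm below its top face; the sleeve below is 2 mm narrower on each side.
- tower_button (a joint): Release button: steel disc 25 mm across in the middle of the cap, 6.5 mm above its top face. Value: how far it is pressed down, 0 to 0.005 m, on a spring (1 N at first, 3.5 N at the bottom). Pressed over 2 to 2.5 mm it draws the latch, and the tower rises as the push eases: press it to the bottom, then move straight up off it.
- tower_sleeve (a joint): Height of the white sleeve: 0 stowed and latched (play under 1 mm), 0.055 m at the first stop. A damped spring carries sleeve, core and cap up to the first stop in about a second once the latch is drawn, with 3 to 4 N to spare, and keeps the sleeve there.
- tower_core (a joint): How far the core with the cap is drawn out of the sleeve: 0 in, 0.065 m at the second stop (a hard stop). Only pulling the cap up moves it; it weighs 0.28 kg with little friction, has no catch and sinks back by its weight when let go.
- isolator: Isolator switch box of the tower, fixed on the worktop: black, 96 (x) x 60 (y) x 22 mm with an steel top plate at 24 mm. Origin: middle of its underside. The lever swings along its x axis: a red mark lies at its -x end (on), a green mark at its +x end (off).
- isolator_tip (a point): Outer end of the isolator's lever, a steel peg 8 to 12 mm thick that reaches 57 mm from its pivot; the pivot lies 21 mm above the box's underside, in its middle. In the on position the tip lies 25 mm from the middle towards the red mark, in the off position 25 mm towards the green mark, 73 mm above the worktop in both; upright, 78 mm.
- isolator_lever (a joint): Angle of the lever about the box's y axis: 0 on (leaning to the red mark), 0.45 upright, 0.9 rad off (leaning to the green mark). Over-centre spring: pushed past upright it snaps over and stays; about 3 to 7 N at the tip move it.
- mug: Bystander, to be left alone: white mug with a handle, 78 mm wide, 97 mm tall. Origin: middle of its underside.
- sugar_tub: Bystander, to be left alone: white and red tub, 72 mm wide, 71 mm tall. Origin: middle of its underside.
- pepper_mill: Bystander, to be left alone: dark wooden pepper mill, 58 mm wide, 170 mm tall. Origin: middle of its underside.
- lemon: Bystander, to be left alone: yellow lemon, 78 x 55 x 56 mm. Origin: middle of its underside.

How it is judged:
By the outcome, as a careful person would: the job done as asked, in the order asked, and still so for the second after the job is handed in, while the arm keeps its last pose, push and grip.
It also fails if it takes over 51 s, if anything falls off the work surface, if the arm or the gripper's body presses on something with over 40 N, if the wrist force passes 120 N, or if a joint passes its speed limit or range.

## Robot

A 6-joint arm with a two-finger parallel gripper is mounted at the origin on a cart in front of the work surface, level with it; the furniture and walls round the work are solid. World frame = base frame: x ahead of the robot, y to its left, z up, the work surface at z = 0. Lengths are in m, angles in degrees, forces in N, time in s.
With the tool pointing down it reaches from about 0.325 to 0.9 m from the base axis. Payload 3.5 kg.
Tool frame: the origin (TCP) lies at the very end of the fingers, on their centre line; the grasp point (between the pads) lies 19 mm behind it; z points along the fingers, y is the line along which they close (so a half turn about z gives the same grasp; the last joint's range is limited). The gripper opens to 85 mm and grips with 20 to 120 N. Pads are 22 mm wide; open, the fingers measure 114 mm over their backs; the gripper's body (76 mm by 85 mm) begins 54 mm behind the grasp point. The pads swing forward as they close: fully open they stand 13 mm farther back than shut.
Start: joints at [-69.866, 15.837, -1.513, 72.651, 0, 84.076], TCP at [0.275, -0.561, 0.231] pointing down, gripper open.
Joint ranges: [-178.77, 178.77], [-48.84, 107.48], [-61.69, 71.31], [-111.58, 123.2], [-90, 87.43], [-180, 180]. Speed limits (degrees/s): [147.25, 147.25, 180, 180, 180, 180].

## Interface

Orientations are given as a 3x3 rotation matrix whose columns are the frame's x, y, z axes.
In Python, from cell import observe, grab_frame, camera_model, job_done gives the robot as it stands.
- The arm moves only by the shell command python3 -m inch 'ROWS'. ROWS is JSON, a list of rows, each a list of 5 numbers: the shift along the world's x, y, z in mm, then the turn about the world's z in degrees, then the opening, from -1 (shut) to 1 (fully open). In form: [[tx, ty, tz, yaw, grip], ...]. A call has exactly 5 rows; each row is the pose to reach, as a shift and turn from the pose commanded when the call began; what a row does not reach only later rows make up. A row lasts 1/10 s, in which the tool goes at most 50 mm and 8.59 degrees, less where a joint would pass 70% of its speed; a pose out of reach is approached as far as the arm can. A call with a gripper value outside its range is refused whole. The fingers move at their own pace and stop on an object; the grip force is fixed at half the most. Time passes only in rows, so rows that repeat a pose let the fingers close, or fill a call up. It gives the time, the measured TCP pose, the force, the opening and the grip force at its end, in the units of the state.
- observe(): the state, without advancing time (a new reading comes with each control period).
- grab_frame(name): name is "side" or "top" or "wrist"; returns the picture (400x640x3 uint8, red, green, blue); there is no depth.
- camera_model(name): a dict with "fx", "fy", "cx", "cy" (pixels), "R" (3x3) and "t" (3): a world point X has camera coordinates R X + t. Camera axes: x right, y down, z forward; pixel columns grow to the right and rows downward; lengths in m; the calibration is good to about 2 mm. A picture is of the moment at which its call begins: read the wrist's pose just before it. camera_model takes no time and is no camera call; for the wrist camera it gives the pose at the moment of the call.
- job_done(): hands the job in; it is judged then, once.
The state is a dict: "time_s": time; "joint_pos": joint angles; "dq": joint speeds; "joint_efforts": joint torques, N m; "tcp_pos": TCP position; "eef_rot": TCP orientation; "ft_force": force on the tool from outside, world axes, zero at the start; "ft_torque": the same for the moment, N m; "opening": finger opening in m; "grip_force": force on a finger pad.
Only numpy, scipy, OpenCV 4.12 (cv2) and the standard library are available. Lean on these libraries where they do the work, as an engineer would, in place of code of your own. Each camera call takes 0.05 s, during which the arm holds its last target. There are 200 camera calls.

## Working session

There is one attempt and no reset: what is moved stays moved. The work goes in short steps, Python scripts to look and compute and a shell command to move; the robot and the scene stay as the last step left them, time stands still between calls to the robot, and variables do not carry over. Pictures are saved under pics/ and viewed, at most 10 in all, crops included, and the job is handed in when it is done.

```bash
mkdir -p pics
python3 - <<'E'
from cell import *
import cv2
s=observe();print(s['time_s'],s['tcp_pos'],s['eef_rot'],s['opening'])
for n in("side","top"):
    f=grab_frame(n);cv2.imwrite(f'pics/{n}0.png',f[:,:,::-1]);m=camera_model(n);print(n,m)
E
```

```text
0.0 [ 0.27430443 -0.5607216   0.23012322] [[ 8.98329335e-01  4.39322001e-01 -7.65640851e-04]
 [ 4.39322591e-01 -8.98326780e-01  2.15820567e-03]
 [ 2.60351555e-04 -2.27514279e-03 -9.99997378e-01]] 0.08524984765706217
side {'fx': 460.8644710248534, 'fy': 460.8644710248534, 'cx': 317.0974382495737, 'cy': 196.00174605945023, 'R': array([[ 0.96430464, -0.26426366,  0.01677111],
       [-0.16267827, -0.64120984, -0.74992381],
       [ 0.20893141,  0.72042672, -0.66131158]]), 't': array([-0.4591547 ,  0.32071902,  0.69633954])}
top {'fx': 483.8371861819257, 'fy': 483.8371861819257, 'cx': 327.6097130812784, 'cy': 201.17639604580438, 'R': array([[ 0.01267202, -0.99988515, -0.00831249],
       [-0.99593627, -0.0118798 , -0.08927378],
       [ 0.08916477,  0.00940999, -0.99597244]]), 't': array([0.23228572, 0.54410143, 1.02946502])}
```

View pics/side0.png

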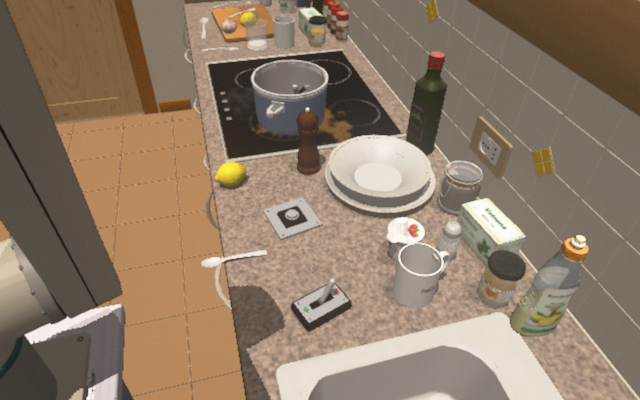

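View pics/top0.png

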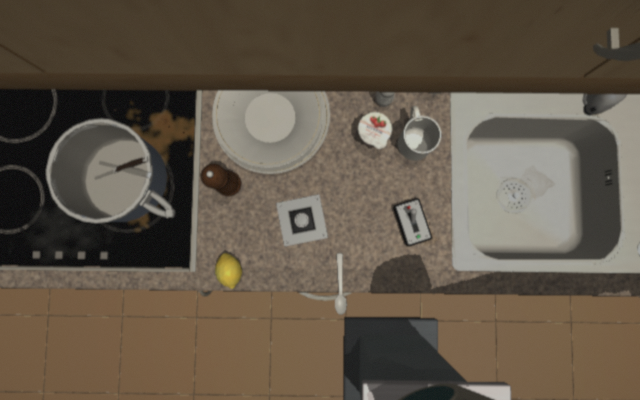

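The side view shows the tower at about (292,216), the isolator at (322,303) with its lever tip near (332,283), the mug at (417,275), the lemon at (231,174) and the pepper mill at (308,145). In the top view the tower is at (302,220) and the isolator at (412,222). I'll enlarge both.

Run:
```python
import cv2,numpy as np
a=cv2.imread('pics/side0.png');b=cv2.imread('pics/top0.png')
def c(im,x,y,w,h,s): return cv2.resize(im[y:y+h,x:x+w],None,fx=s,fy=s,interpolation=cv2.INTER_CUBIC)
# side crop x260-360,y190-265 ; y 270-335
t=np.hstack([c(a,255,190,80,60,5),c(a,285,270,80,60,5)])
u=np.hstack([c(b,265,190,80,60,5),c(b,375,190,80,60,5)])
cv2.imwrite('pics/crop.png',np.vstack([t,u]))
```

```text
(no output)
```

View pics/crop.png

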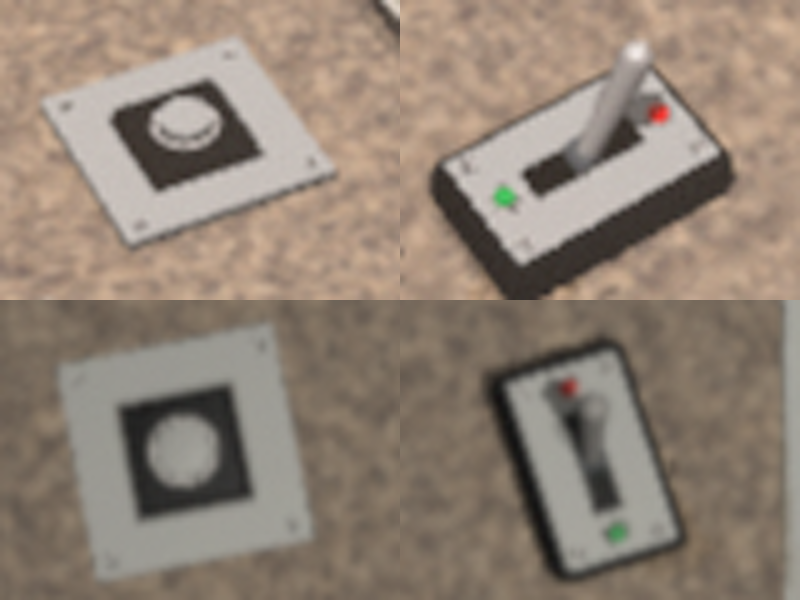

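Crop pixel readings (each crop ×5):
- **Tower, side view:** flange corners (42,102), (240,40), (337,175), (130,247); button (186,118).
- **Tower, top view:** flange corners (60,67), (272,25), (312,240), (98,280); button (184,152).
- **Isolator, side view:** tip (236,50), red (259,114), green (105,198).
- **Isolator, top view:** tip (194,108), red (170,87), green (216,232).

```bash
cat > tri.py <<'E'
import numpy as np,cv2
from cell import camera_model
def P(m):
    K=np.array([[m['fx'],0,m['cx']],[0,m['fy'],m['cy']],[0,0,1]]);return K@np.c_[m['R'],m['t']]
def tri(p,q,m1,m2):
    X=cv2.triangulatePoints(P(m1),P(m2),np.array(p,float).reshape(2,1),np.array(q,float).reshape(2,1));return X[:3,0]/X[3,0]
def onz(p,m,z):
    d=m['R'].T@np.array([(p[0]-m['cx'])/m['fx'],(p[1]-m['cy'])/m['fy'],1]);c=-m['R'].T@m['t'];return c+d*(z-c[2])/d[2]
E
python3 - <<'E'
from tri import *
np.set_printoptions(precision=4,suppress=True)
s,t=camera_model('side'),camera_model('top')
o=lambda p,off:(np.array(p)+.5)/5-.5+off
pts={}
T=[("c1",(42,102),(98,280)),("c2",(240,40),(60,67)),("c3",(337,175),(272,25)),("c4",(130,247),(312,240)),("btn",(186,118),(184,152))]
I=[("tip",(236,50),(194,108)),("red",(259,114),(170,87)),("green",(105,198),(216,232))]
for L,so,to in((T,(255,190),(265,190)),(I,(285,270),(375,190))):
    for n,a,b in L:
        pts[n]=tri(o(a,so),o(b,to),s,t);print(n,pts[n], 'side@z',onz(o(a,so),s,pts[n][2]*0+{'c':.005,'b':.016,'t':.073,'r':.024,'g':.024}[n[0]]),'top@z',onz(o(b,to),t,{'c':.005,'b':.016,'t':.073,'r':.024,'g':.024}[n[0]]))
c=[pts[f'c{i}'] for i in(1,2,3,4)]
print('mid',np.mean(c,0),[np.linalg.norm(c[i]-c[i-1]) for i in range(4)])
for i in range(4): d=c[i]-c[i-1];print(np.degrees(np.arctan2(d[1],d[0]))%90)
d=pts['green']-pts['red'];print('iso dir',np.degrees(np.arctan2(d[1],d[0])),np.linalg.norm(d),(pts['green']+pts['red'])/2)
# bystanders rough, on z=mid
for n,p,q in(("mug",(417,275),(419,137)),("lemon",(231,174),(228,270)),("mill",(308,145),(225,181)),("tub",(404,240),(375,130))):
    print(n,tri(p,q,s,t))
E
```

```text
c1 [0.4431 0.3337 0.0047] side@z [0.4426 0.3335 0.005 ] top@z [0.4435 0.3336 0.005 ]
c2 [0.5379 0.3525 0.0047] side@z [0.538  0.3521 0.005 ] top@z [0.5376 0.3525 0.005 ]
c3 [0.5578 0.2585 0.0031] side@z [0.5574 0.2567 0.005 ] top@z [0.5575 0.2585 0.005 ]
c4 [0.4624 0.2395 0.0027] side@z [0.4622 0.2373 0.005 ] top@z [0.4623 0.2395 0.005 ]
btn [0.4999 0.296  0.0162] side@z [0.4999 0.2962 0.016 ] top@z [0.4999 0.296  0.016 ]
tip [0.5181 0.0599 0.0703] side@z [0.5171 0.0579 0.073 ] top@z [0.5182 0.0603 0.073 ]
red [0.5299 0.0629 0.0261] side@z [0.5298 0.0645 0.024 ] top@z [0.5307 0.0625 0.024 ]
green [0.4673 0.043  0.0248] side@z [0.4668 0.0436 0.024 ] top@z [0.4679 0.0427 0.024 ]
mid [0.5003 0.2961 0.0038] [np.float64(0.09624650926074252), np.float64(0.09660131113374093), np.float64(0.09609229571994984), np.float64(0.09723962974142107)]
11.604688994168328
11.204796063434479
11.985367001689156
11.294950712552264
iso dir -162.3281120261902 0.06573016087955974 [0.4986 0.053  0.0254]
mug [0.6776 0.0448 0.0517]
lemon [0.3894 0.4517 0.0261]
mill [0.5764 0.4529 0.0765]
tub [0.694  0.1385 0.043 ]
```

The measurements hold up: flange sides come out at 97 mm (98 given), button z at 16.2 mm, and tip z at 70 mm (73 given). The tower is at (500, 296) with yaw 11.5°. The isolator is at (499, 53), with red to green pointing at −162.3°.

For the lever I'll shut the gripper, go to the red side with yaw +82°, and keep the tool high on the way.

```bash
python3 -m inch '[[10,22,2,4,-1],[24,54,4,8,-1],[38,85,4,12,-1],[52,116,4,16,-1],[66,148,4,20,-1]]'; python3 -m inch '[[14,32,0,4,-1],[28,63,0,8,-1],[42,95,0,12,-1],[56,126,0,16,-1],[70,158,0,20,-1]]'; python3 -c "
from cell import observe as o;print(o()['joint_pos'])"
```

```text
time_s: 0.6
tcp_pos: [0.3407, -0.412, 0.2348]
eef_rot: [[0.692, 0.722, -0.0], [0.722, -0.692, 0.001], [0.0, -0.001, -1.0]]
ft_force: [-0.2, 0.5, -0.3]
opening: 0.0126
grip_force: 0.0
time_s: 1.1
tcp_pos: [0.4106, -0.2539, 0.2349]
eef_rot: [[0.403, 0.915, -0.001], [0.915, -0.403, 0.0], [0.0, -0.001, -1.0]]
ft_force: [1.6, -0.6, -0.8]
opening: 0.0002
grip_force: 0.0
[-3.94155569e+01  1.23235413e+00 -1.82038706e+01  7.06045922e+01
  2.03262503e-03  7.43763860e+01]
```

The yaw convention is confirmed and tracking is good. Next I'll go on to the red side of the lever and descend to about z = 52 mm.

```bash
python3 -m inch '[[15,33,-10,4,-1],[30,66,-20,8,-1],[45,99,-30,12,-1],[60,132,-40,16,-1],[75,165,-50,20,-1]]'; python3 -m inch '[[15,34,-5,5,-1],[30,68,-10,9,-1],[45,102,-15,14,-1],[60,136,-20,18,-1],[70,159,-30,22,-1]]'; python3 -m inch '[[0,0,0,0,-1],[0,0,-20,0,-1],[0,0,-45,0,-1],[0,0,-70,0,-1],[0,0,-80,0,-1]]'
python3 - <<'E'
from cell import *
import cv2
cv2.imwrite('pics/side1.png',cv2.resize(grab_frame('side')[180:340,200:480,::-1],None,fx=2.5,fy=2.5))
E
```

```text
time_s: 1.6
tcp_pos: [0.4856, -0.0889, 0.1846]
eef_rot: [[0.066, 0.998, -0.001], [0.998, -0.066, 0.0], [0.0, -0.001, -1.0]]
ft_force: [0.6, 0.3, 0.3]
opening: -0.0002
grip_force: 0.0
time_s: 2.1
tcp_pos: [0.5566, 0.0707, 0.1553]
eef_rot: [[-0.314, 0.949, 0.001], [0.949, 0.314, 0.0], [0.0, 0.001, -1.0]]
ft_force: [-0.1, -0.7, 1.1]
opening: -0.0002
grip_force: 0.0
time_s: 2.6
tcp_pos: [0.5529, 0.0677, 0.0728]
eef_rot: [[-0.309, 0.951, -0.005], [0.951, 0.309, -0.0], [0.001, -0.005, -1.0]]
ft_force: [-0.9, 0.1, -0.7]
opening: 0.0
grip_force: 0.0
```

View pics/side1.png

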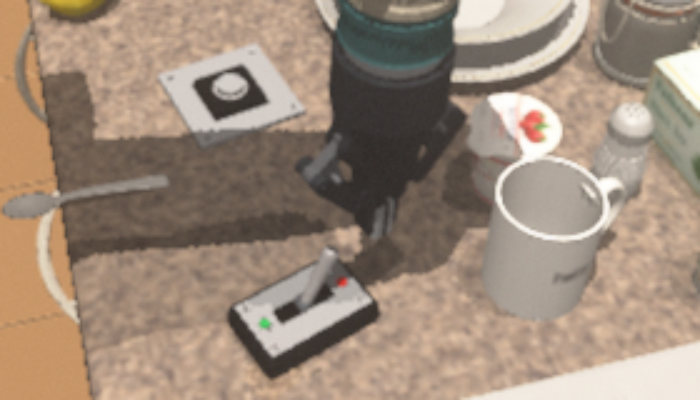

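The shut fingers stand on the red side of the lever (fingertips at about (380,235) in the crop, lever tip at (328,255)), clear of the mug and tub. I'll lower 20 mm and push toward the green mark.

```bash
python3 -m inch '[[0,0,-10,0,-1],[0,0,-20,0,-1],[0,0,-20,0,-1],[-5,-1,-20,0,-1],[-10,-3,-20,0,-1]]'; python3 -m inch '[[-5,-2,0,0,-1],[-10,-3,0,0,-1],[-15,-5,0,0,-1],[-20,-6,0,0,-1],[-25,-8,0,0,-1]]';python3 -m inch '[[-5,-2,0,0,-1],[-10,-3,0,0,-1],[-15,-5,0,0,-1],[-18,-6,0,0,-1],[-18,-6,0,0,-1]]'
python3 - <<'E'
from cell import *
import cv2
cv2.imwrite('pics/side2.png',cv2.resize(grab_frame('side')[180:340,200:480,::-1],None,fx=2.5,fy=2.5))
E
```

```text
time_s: 3.15
tcp_pos: [0.5458, 0.0655, 0.056]
eef_rot: [[-0.31, 0.951, 0.001], [0.951, 0.31, -0.0], [-0.0, 0.001, -1.0]]
ft_force: [-0.6, 0.3, 0.1]
opening: 0.0004
grip_force: 0.0
time_s: 3.65
tcp_pos: [0.5206, 0.0573, 0.0559]
eef_rot: [[-0.31, 0.951, 0.001], [0.951, 0.31, -0.0], [-0.001, 0.001, -1.0]]
ft_force: [1.6, 0.8, 1.8]
opening: 0.0001
grip_force: 0.6
time_s: 4.15
tcp_pos: [0.5013, 0.0514, 0.0549]
eef_rot: [[-0.31, 0.951, -0.002], [0.951, 0.31, -0.0], [0.0, -0.002, -1.0]]
ft_force: [0.4, 0.2, 0.2]
opening: -0.0
grip_force: 0.0
```

View pics/side2.png

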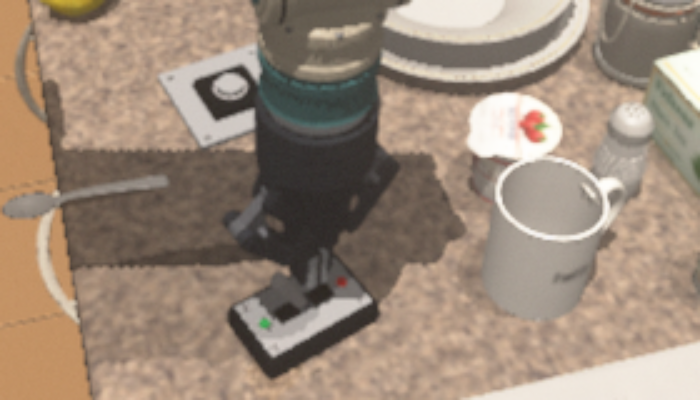

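The lever now leans toward the green mark and the force has dropped to zero. I'll rise and move above the tower, then check both by picture.

```bash
python3 -m inch '[[2,1,20,0,-1],[2,1,50,0,-1],[2,1,80,0,-1],[2,11,100,0,-1],[2,41,110,-2,-1]]'; python3 -m inch '[[-1,40,0,-2,-1],[-2,85,0,-4,-1],[-3,130,0,-4,-1],[-3,170,0,-4,-1],[-3,204,0,-4,-1]]';python3 -m inch '[[0,0,0,0,-1],[0,0,-20,0,-1],[0,0,-50,0,-1],[0,0,-80,0,-1],[0,0,-90,0,-1]]'
python3 - <<'E'
from cell import *
import cv2,numpy as np
a=cv2.resize(grab_frame('side')[180:340,200:440,::-1],None,fx=2.5,fy=2.5)
b=cv2.resize(grab_frame('top')[170:270,250:450,::-1],None,fx=3,fy=3,interpolation=cv2.INTER_CUBIC)
cv2.imwrite('pics/v3.png',np.vstack([a[:300],b[:300]]) if a.shape[1]==b.shape[1] else a)
print(observe()['tcp_pos'],observe()['joint_pos'])
E
```

```text
time_s: 4.7
tcp_pos: [0.5067, 0.0917, 0.168]
eef_rot: [[-0.273, 0.962, 0.005], [0.962, 0.273, -0.001], [-0.002, 0.004, -1.0]]
ft_force: [1.4, -0.2, 0.2]
opening: 0.0
grip_force: 0.0
time_s: 5.2
tcp_pos: [0.5015, 0.2989, 0.1654]
eef_rot: [[-0.21, 0.978, 0.001], [0.978, 0.21, 0.0], [0.0, 0.001, -1.0]]
ft_force: [0.6, -0.7, 0.1]
opening: -0.0004
grip_force: 0.0
time_s: 5.7
tcp_pos: [0.4991, 0.2948, 0.0721]
eef_rot: [[-0.208, 0.978, -0.006], [0.978, 0.208, -0.003], [-0.002, -0.006, -1.0]]
ft_force: [-0.8, 0.3, -0.3]
opening: -0.0002
grip_force: 0.0
[0.49998127 0.29531505 0.07352889] [ 2.41962411e+01  1.88766375e+01 -1.78463292e+01  5.35315473e+01
 -1.04640198e-02  1.02166363e+02]
```

View pics/v3.png

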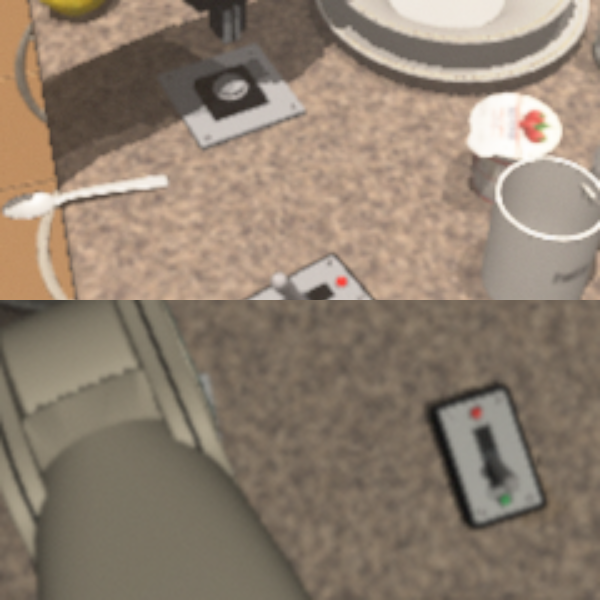

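The lever lies at the green end in both views (the top crop shows its tip beside the green mark at (504,500)). The fingers are centred over the button. I'll press down slowly and watch the force.

```bash
python3 -m inch '[[0,0,-20,0,-1],[0,0,-40,0,-1],[0,0,-50,0,-1],[0,0,-54,0,-1],[0,0,-54,0,-1]]'; python3 -m inch '[[0,0,-2,0,-1],[0,0,-4,0,-1],[0,0,-6,0,-1],[0,0,-8,0,-1],[0,0,-8,0,-1]]'
```

```text
time_s: 6.3
tcp_pos: [0.502, 0.2966, 0.0219]
eef_rot: [[-0.209, 0.978, 0.001], [0.978, 0.209, 0.0], [0.0, 0.001, -1.0]]
ft_force: [0.5, -0.0, -0.2]
opening: -0.0001
grip_force: 0.0
time_s: 6.8
tcp_pos: [0.5022, 0.2968, 0.0138]
eef_rot: [[-0.209, 0.978, 0.001], [0.978, 0.209, 0.001], [0.0, 0.001, -1.0]]
ft_force: [-0.5, -0.6, 4.5]
opening: 0.0001
grip_force: 2.0
```

```bash
python3 -m inch '[[0,0,-1,0,-1],[0,0,-2,0,-1],[0,0,-3,0,-1],[0,0,-3,0,-1],[0,0,-3,0,-1]]'
```

```text
time_s: 7.3
tcp_pos: [0.5023, 0.2969, 0.0113]
eef_rot: [[-0.209, 0.978, 0.001], [0.978, 0.209, 0.001], [0.0, 0.001, -1.0]]
ft_force: [-0.2, 0.3, 8.7]
opening: -0.0002
grip_force: 4.1
```

The button is at the bottom (8.7 N, z = 11.3 mm). Now straight up and clear, open the fingers, and look.

```bash
python3 -m inch '[[0,0,15,0,-1],[0,0,45,0,-1],[0,0,80,0,-1],[0,0,115,0,-1],[0,0,125,0,-1]]'; python3 -m inch '[[0,0,0,0,1],[0,0,0,0,1],[0,0,0,0,1],[0,0,0,0,1],[0,0,0,0,1]]'; python3 -m inch '[[0,0,0,0,1],[0,0,0,0,1],[0,0,0,0,1],[0,0,0,0,1],[0,0,0,0,1]]'
python3 - <<'E'
from cell import *
import cv2,numpy as np
s=observe();m=camera_model('wrist');w=grab_frame('wrist')[:,:,::-1]
a=cv2.resize(grab_frame('side')[150:270,220:380,::-1],None,fx=3.5,fy=3.5,interpolation=cv2.INTER_CUBIC)[:400]
cv2.imwrite('pics/wr4.png',w);cv2.imwrite('pics/v4.png',np.hstack([a,cv2.resize(w,(640,400))])[:, :1200] if 0 else a)
print(s['tcp_pos']);print(m)
E
```

```text
time_s: 7.8
tcp_pos: [0.5036, 0.2975, 0.1397]
eef_rot: [[-0.209, 0.978, 0.006], [0.978, 0.209, 0.003], [0.001, 0.006, -1.0]]
ft_force: [0.6, 0.3, -0.0]
opening: -0.0
grip_force: 0.0
time_s: 8.3
tcp_pos: [0.5007, 0.2961, 0.1339]
eef_rot: [[-0.209, 0.978, -0.002], [0.978, 0.209, -0.001], [-0.001, -0.003, -1.0]]
ft_force: [-0.4, 0.4, -0.3]
opening: 0.0725
grip_force: 0.0
time_s: 8.8
tcp_pos: [0.5016, 0.2966, 0.1354]
eef_rot: [[-0.209, 0.978, 0.0], [0.978, 0.209, 0.0], [0.0, 0.0, -1.0]]
ft_force: [-0.1, 0.2, 0.0]
opening: 0.0854
grip_force: 0.0
[0.50158859 0.2965554  0.13538067]
{'fx': 302.5517602616975, 'fy': 302.5517602616975, 'cx': 319.14416384427886, 'cy': 202.83569447671138, 'R': array([[ 9.77800276e-01,  2.09538900e-01, -2.62812148e-04],
       [ 2.01866853e-01, -9.41661372e-01,  2.69302126e-01],
       [ 5.61817912e-02, -2.63376746e-01, -9.63055708e-01]]), 't': array([-0.55141077,  0.16946082,  0.33579525])}
```

View pics/wr4.png

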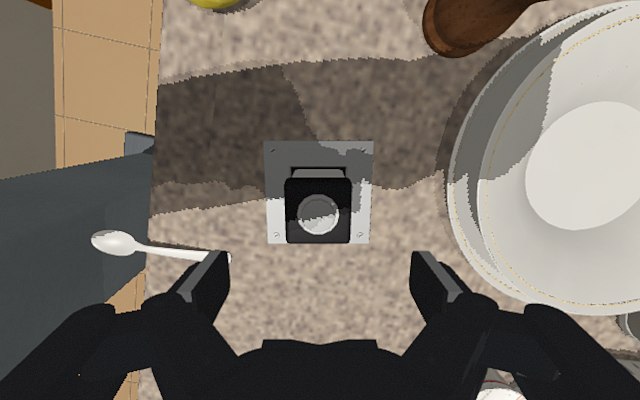

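View pics/v4.png

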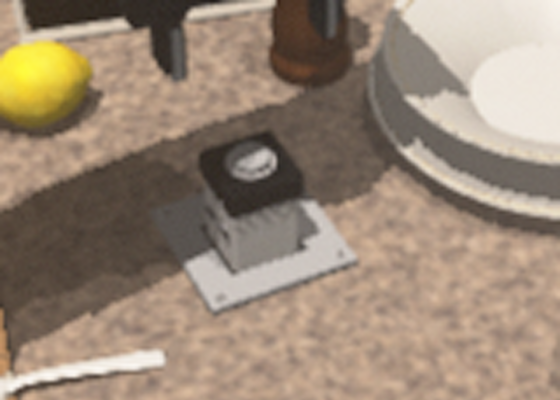

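The tower is up at the first stop: cap black, sleeve showing, button at wrist pixel (318,214) and side-crop pixel (252,161). I'll measure the height.

Run:
```python
from tri import *
np.set_printoptions(precision=4,suppress=True)
w,s=camera_model('wrist'),camera_model('side')
o=lambda x,y:((x+.5)/3.5-.5+220,(y+.5)/3.5-.5+150)
print(tri((318,214),o(252,161),w,s))
# cap top corners in wrist at z .065, and side
for p in((286,180),(350,179),(350,243),(287,243)):print(onz(p,w,.065))
for p in((200,157),(268,134),(302,182),(233,211)):print(onz(o(*p),s,.065))
```

```text
[0.5004 0.2971 0.0661]
[0.4718 0.317  0.065 ]
[0.5163 0.3273 0.065 ]
[0.528  0.2794 0.065 ]
[0.4813 0.2694 0.065 ]
[0.4714 0.3095 0.065 ]
[0.5162 0.3203 0.065 ]
[0.5256 0.2725 0.065 ]
[0.4804 0.258  0.065 ]
```

The heights agree with the first stop (z ≈ 66–70 mm) and the cap centre is at (500, 296). I'll descend with the fingers open to TCP z ≈ 36 mm and close.

```bash
python3 -m inch '[[-1,0,-20,-0.5,1],[-1,0,-45,-0.5,1],[-1,0,-70,-0.5,1],[-1,0,-90,-0.5,1],[-1,0,-99,-0.5,1]]'; python3 -m inch '[[0,0,0,0,1],[0,0,0,0,0],[0,0,0,0,-1],[0,0,0,0,-1],[0,0,0,0,-1]]'; python3 -m inch '[[0,0,0,0,-1],[0,0,0,0,-1],[0,0,0,0,-1],[0,0,0,0,-1],[0,0,0,0,-1]]'
```

```text
time_s: 9.4
tcp_pos: [0.499, 0.2958, 0.0342]
eef_rot: [[-0.2, 0.98, -0.003], [0.98, 0.2, -0.001], [-0.001, -0.003, -1.0]]
ft_force: [0.3, -0.2, 0.2]
opening: 0.0858
grip_force: 0.0
time_s: 9.9
tcp_pos: [0.5004, 0.2968, 0.0373]
eef_rot: [[-0.201, 0.98, 0.0], [0.98, 0.201, 0.001], [0.001, 0.0, -1.0]]
ft_force: [-2.3, 0.3, 3.3]
opening: 0.0491
grip_force: 68.0
time_s: 10.4
tcp_pos: [0.5004, 0.2968, 0.0363]
eef_rot: [[-0.201, 0.98, -0.0], [0.98, 0.201, 0.001], [0.001, -0.0, -1.0]]
ft_force: [-3.7, 1.4, 2.6]
opening: 0.0488
grip_force: 68.0
```

The grip is firm at 49 mm, which is the cap's width rather than the 46 mm sleeve. Pulling up steadily, easing in to the hard stop.

```bash
python3 -m inch '[[0,0,4,0,-1],[0,0,10,0,-1],[0,0,17,0,-1],[0,0,24,0,-1],[0,0,31,0,-1]]'; python3 -m inch '[[0,0,7,0,-1],[0,0,14,0,-1],[0,0,21,0,-1],[0,0,26,0,-1],[0,0,29,0,-1]]'; python3 -m inch '[[0,0,1,0,-1],[0,0,2,0,-1],[0,0,3,0,-1],[0,0,4,0,-1],[0,0,4,0,-1]]'
```

```text
time_s: 10.9
tcp_pos: [0.5004, 0.2967, 0.0678]
eef_rot: [[-0.201, 0.98, -0.0], [0.98, 0.201, 0.001], [0.001, -0.0, -1.0]]
ft_force: [-1.5, 3.9, -3.2]
opening: 0.0489
grip_force: 67.2
time_s: 11.4
tcp_pos: [0.5004, 0.2967, 0.0969]
eef_rot: [[-0.2, 0.98, -0.0], [0.98, 0.2, 0.001], [0.001, -0.0, -1.0]]
ft_force: [-1.9, 4.2, -4.0]
opening: 0.0488
grip_force: 67.3
time_s: 11.9
tcp_pos: [0.5004, 0.2967, 0.1004]
eef_rot: [[-0.2, 0.98, -0.0], [0.98, 0.2, 0.0], [0.0, -0.0, -1.0]]
ft_force: [-3.1, 4.6, -1.9]
opening: 0.049
grip_force: 67.3
```

```bash
python3 -m inch '[[0,0,0.5,0,-1],[0,0,1,0,-1],[0,0,1.5,0,-1],[0,0,1.5,0,-1],[0,0,1.5,0,-1]]'
```

```text
time_s: 12.4
tcp_pos: [0.5004, 0.2967, 0.1018]
eef_rot: [[-0.2, 0.98, -0.0], [0.98, 0.2, 0.0], [0.0, -0.0, -1.0]]
ft_force: [-2.7, 4.7, -1.2]
opening: 0.0488
grip_force: 67.3
```

```bash
python3 -m inch '[[0,0,0.5,0,-1],[0,0,1,0,-1],[0,0,1.5,0,-1],[0,0,1.5,0,-1],[0,0,1.5,0,-1]]';  python3 - <<'E'
from cell import *
import cv2,numpy as np
a=cv2.resize(grab_frame('side')[120:270,220:380,::-1],None,fx=3.75,fy=3.75,interpolation=cv2.INTER_CUBIC)
cv2.imwrite('pics/v5.png',a)
E
```

```text
time_s: 12.9
tcp_pos: [0.5004, 0.2967, 0.1032]
eef_rot: [[-0.2, 0.98, -0.0], [0.98, 0.2, 0.0], [0.0, -0.0, -1.0]]
ft_force: [-2.4, 4.4, -2.9]
opening: 0.0489
grip_force: 67.3
```

View pics/v5.png

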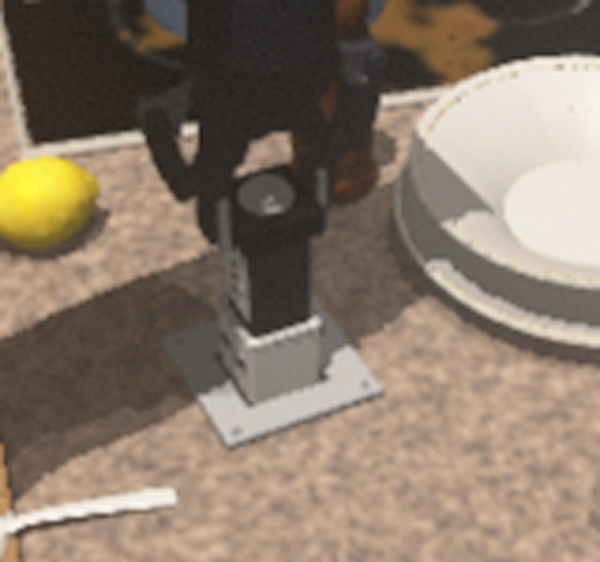

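The cap is held and the dark core is drawn out of the sleeve (sleeve rim at (280,330)). No stop force yet; closing the fingers probably pushed the sprung tower down a little. I'll continue gently.

```bash
python3 -m inch '[[0,0,0.5,0,-1],[0,0,1,0,-1],[0,0,1.5,0,-1],[0,0,1.5,0,-1],[0,0,1.5,0,-1]]'; python3 -m inch '[[0,0,0.5,0,-1],[0,0,1,0,-1],[0,0,1.5,0,-1],[0,0,1.5,0,-1],[0,0,1.5,0,-1]]' | grep -E 'tcp_pos|force'
```

```text
time_s: 13.45
tcp_pos: [0.5004, 0.2967, 0.1036]
eef_rot: [[-0.2, 0.98, -0.001], [0.98, 0.2, 0.0], [0.0, -0.001, -1.0]]
ft_force: [-0.8, 6.8, -7.9]
opening: 0.0488
grip_force: 66.5
tcp_pos: [0.5004, 0.2967, 0.1037]
ft_force: [1.8, 6.8, -16.4]
grip_force: 65.7
```

The hard stop is reached: z stalls at 103.7 mm and the pull climbs to 16 N. I'll ease off slightly while keeping the tower against the stop, then check.

```bash
python3 -m inch '[[0,0,-0.5,0,-1],[0,0,-0.8,0,-1],[0,0,-0.8,0,-1],[0,0,-0.8,0,-1],[0,0,-0.8,0,-1]]'
python3 - <<'E'
from cell import *
import cv2
cv2.imwrite('pics/v6.png',cv2.resize(grab_frame('side')[90:340,180:480,::-1],None,fx=2.4,fy=2.4,interpolation=cv2.INTER_CUBIC))
E
```

```text
time_s: 14.45
tcp_pos: [0.5003, 0.2967, 0.1036]
eef_rot: [[-0.201, 0.98, -0.001], [0.98, 0.201, 0.0], [0.0, -0.001, -1.0]]
ft_force: [1.0, 7.2, -12.1]
opening: 0.0489
grip_force: 66.3
```

View pics/v6.png

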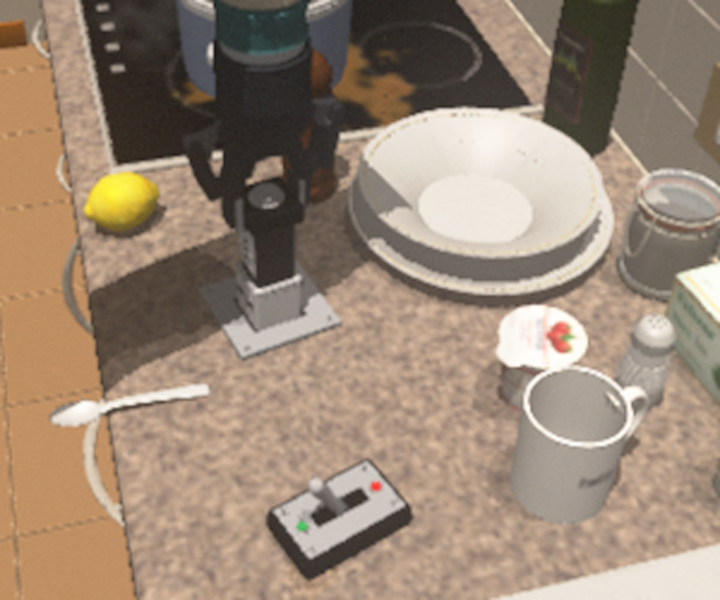

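The lever leans to green (tip at (318,487)). The tower is drawn out and held, still against its stop with 12 N. The mug, tub, lemon and mill are where they were, so I'm handing in.

```bash
python3 -c "
from cell import *
print(job_done())"
```

```text
the job is handed in; nothing more can be done
None
```

The job is handed in at about 14.5 s of the 51 s allowed: isolator flipped to green, tower popped up and pulled to its second stop, cap still held there at about 12 N, and the mug, tub, lemon and pepper mill left where they stood.

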